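Size an unmarked cell spacer on the slot ladder

TASK

Find the size of the spacer standing at the orange clip: draw it out of the holder and try its tab gently on the slot ladder, starting at the narrowest slot (blue end) and stepping towards the wide end, and leave it standing fully home, its white collar flat down on the ladder's top, in the first slot that accepts its tab. Never force it (the springs under the ladder must not be driven hard to their stop) or put it into a wider slot that swallows the collar, leave the other two spacers in their pockets, and do not disturb the other things on the bench.

Things in the scene. Friction and masses are not known exactly. Their poses are not given: they have to be found in the camera images.
- spacer_a_center (a point): Centre, half-way up, of one of three look-alike spacers (76 mm tall, about 90 g) in the holder. z up. Teal grip block 34 (x) x 14 (y) mm, from 7 mm below to 38 mm above this point; under it a teal flange 48 (x) x 30 (y) x 5 mm, at the start resting on the holder's top; under that, hidden in the pocket, a white collar 34 (x) x 6 mm tall, then a steel tab.
- spacer_a_foot (a point): Centre of the underside of this spacer's tab, 38 mm below its centre, same axes; at the start 8 mm above the table. The square-edged tab is 34 mm wide (x) and 20 mm tall from foot to collar; its thickness (y) is 5, 10 or 15 mm, one spacer of each, unmarked. The collar is 4.8 mm thicker (y) than its tab, 2.4 mm a side.
- spacer_b_center (a point): Centre, half-way up, of one of three look-alike spacers (76 mm tall, about 90 g) in the holder. z up. Teal grip block 34 (x) x 14 (y) mm, from 7 mm below to 38 mm above this point; under it a teal flange 48 (x) x 30 (y) x 5 mm, at the start resting on the holder's top; under that, hidden in the pocket, a white collar 34 (x) x 6 mm tall, then a steel tab.
- spacer_b_foot (a point): Centre of the underside of this spacer's tab, 38 mm below its centre, same axes; at the start 8 mm above the table. The square-edged tab is 34 mm wide (x) and 20 mm tall from foot to collar; its thickness (y) is 5, 10 or 15 mm, one spacer of each, unmarked. The collar is 4.8 mm thicker (y) than its tab, 2.4 mm a side.
- spacer_c_center (a point): Centre, half-way up, of one of three look-alike spacers (76 mm tall, about 90 g) in the holder. z up. Teal grip block 34 (x) x 14 (y) mm, from 7 mm below to 38 mm above this point; under it a teal flange 48 (x) x 30 (y) x 5 mm, at the start resting on the holder's top; under that, hidden in the pocket, a white collar 34 (x) x 6 mm tall, then a steel tab.
- spacer_c_foot (a point): Centre of the underside of this spacer's tab, 38 mm below its centre, same axes; at the start 8 mm above the table. The square-edged tab is 34 mm wide (x) and 20 mm tall from foot to collar; its thickness (y) is 5, 10 or 15 mm, one spacer of each, unmarked. The collar is 4.8 mm thicker (y) than its tab, 2.4 mm a side.
- holder: White holder block, 240 (x) x 90 (y) x 34 mm high, fixed; origin at the centre of its underside. Three pockets 40 (x) x 21.5 (y) x 28 mm deep in a row along x at -70, 0 and +70 mm, open at the top, a spacer hanging in each by its flange.
- clip_orange: Orange clip 34 (x) x 22 (y) x 5 mm fixed on the holder's top, 32 mm to the -y side (holder's y) of the pocket whose spacer is to be sized; grey clips of the same form mark the other two pockets. Origin: centre of its underside.
- ladder: Aluminium slot ladder, blue strip on its narrow end: 62 (x) x 150 (y) x 34 mm; origin at the centre of its TOP face, 56 mm above the table, z up. Five sharp-edged slots along x, 50 mm long, 28 mm deep, at y = -52, -26, 0, 26, 52 mm, widths (y) 3.0, 6.6, 11.6, 16.6, 21.6 mm. The first that accepts a tab leaves it 1.6 mm of play in all and stops the collar; wider ones let the collar in too.
- gauge_base: Grey base plate under the ladder, 86 (x) x 168 (y) x 14 mm, fixed to the table; origin at the centre of its underside, axes as the ladder. The ladder rides on springs above it: pressed, it gives straight down by up to 6 mm (starting at about 1.5 N, then 2.5 N per mm, then a hard stop) and comes back up.
- slot1 (a point): Middle of the mouth of slot 1 (3.0 mm wide, the narrowest), on the ladder's top face; axes as the ladder.
- slot2 (a point): Middle of the mouth of slot 2 (6.6 mm wide), on the ladder's top face; axes as the ladder.
- slot3 (a point): Middle of the mouth of slot 3 (11.6 mm wide), on the ladder's top face; axes as the ladder.
- slot4 (a point): Middle of the mouth of slot 4 (16.6 mm wide), on the ladder's top face; axes as the ladder.
- slot5 (a point): Middle of the mouth of slot 5 (21.6 mm wide, the widest), on the ladder's top face; axes as the ladder.
- beaker: Glass beaker, 64 mm across, 75 mm tall; origin at the centre of its underside. A bystander.
- jar: Jar with a teal cap, 52 mm across, 65 mm tall; origin at the centre of its underside. A bystander.
- weight: Brass calibration weight with a small knob, 28 mm across, 40 mm tall; origin at the centre of its underside. A bystander.
- dish: White ceramic dish, 90 mm across, 22 mm high; origin at the centre of its underside. A bystander.
- reagent: Reagent bottle with a blue cap, 60 mm across, 120 mm tall; origin at the centre of its underside. A bystander.
Mind the look-alikes: they are no part of the job. Leave any purple or yellow look-alike of the part that bears spacer_b_center alone.

How it is judged:
By the outcome, as a careful person would: the job done as asked, in the order asked, and still so for the second after the job is handed in, with the robot touching nothing.
It also fails if it takes over 61 s, if anything falls off the work surface, if the arm or the gripper's body presses on something with over 40 N, if the wrist force passes 120 N, or if a joint passes its speed limit or range.

ROBOT

A 6-joint arm with a two-finger parallel gripper is mounted at the origin on the work surface. World frame = base frame: x ahead of the robot, y to its left, z up, the work surface at z = 0. Lengths are in mm, angles in rad, forces in N, time in s.
With the tool pointing down it reaches from about 400 to 925 mm from the base axis. Payload 12.5 kg.
Tool frame: the origin (TCP) lies midway between the tips of the shut fingers; the grasp point (between the pads) lies 19 mm behind it; z points along the fingers, y is the line along which they close (so a half turn about z gives the same grasp; the last joint's range is limited). The gripper opens to 95 mm and grips with 3 to 60 N. Pads are 20 mm wide; open, the fingers measure 119 mm over their backs; the gripper's body (75 mm by 180 mm) begins 59 mm behind the grasp point.
Start: joints at [-1.356, 0.491, 1.559, -0, 1.092, -0.106], TCP at [197.102, -593.125, 214.661] pointing down, gripper open.
Joint ranges: [-3.1, 3.1], [-0.84, 2.19], [0.05, 2.79], [-1.13, 4.28], [0.06, 2.93], [-2.69, 2.69]. Speed limits (rad/s): [2.22, 2.22, 2.79, 3.14, 3.14, 3.14].

INTERFACE

Orientations are given as [roll, pitch, yaw] about the fixed x, y, z axes, in that order (R = Rz(yaw) Ry(pitch) Rx(roll)).
In Python, from cell import state, read_camera, camera_info, env gives the robot as it stands.
- The arm moves only by the tool move_arm, never from a script. Its argument "commands" is a list of rows, each a list of 3 entries, a list of its own where there are three numbers: the shift along the world's x, y, z in cm, then the turn, a rotation vector about the world's x, y, z in degrees, then the opening, from 0 (shut) to 1 (fully open). A call has 1 to 10 rows; each row shifts and turns the commanded pose from where the row before left it; what a row does not reach is not made up. A row lasts 1/10 s, in which the tool goes at most 50 mm and 8.59 degrees, less where a joint would pass 70% of its speed; a pose out of reach is approached as far as the arm can. A call with a gripper value outside its range is refused whole. The fingers move at their own pace and stop on an object; the grip force is fixed at half the most. Time passes only in rows, so rows that do not move let the fingers close. It gives the time, the measured TCP pose, the force, the opening and the grip force at its end, in the units of the state.
- state(): the state, without advancing time (a new reading comes with each control period).
- read_camera(name): name is "scene" or "top" or "wrist"; returns the picture (480x640x3 uint8, blue, green, red); there is no depth.
- camera_info(name): a dict with "K" (3x3 intrinsics, pixels), "cam_to_world" (4x4, takes a point from camera to world coordinates). Camera axes: x right, y down, z forward; pixel columns grow to the right and rows downward; lengths in mm; the calibration is good to about 2 mm. A picture is of the moment at which its call begins: read the wrist's pose just before it. camera_info takes no time and is no camera call; for the wrist camera it gives the pose at the moment of the call.
- env.job_done(): hands the job in; it is judged then, once.
The state is a dict: "t": time; "joints": joint angles; "qvel": joint speeds; "tau": joint torques, N m; "eef_pos": TCP position; "tcp_rot": TCP orientation; "ft_force": force on the tool from outside, world axes, zero at the start; "moment": the same for the moment, N m; "opening": opening from 0.0 (shut) to 1.0 (fully open); "grip_force": force on a finger pad.
Only numpy, scipy, OpenCV 4.12 (cv2) and the standard library are available. Lean on these libraries where they do the work, as an engineer would, in place of code of your own. Each camera call takes 0.05 s, during which the arm holds its last target. There are 200 camera calls.

## Working session

There is one attempt and no reset: what is moved stays moved. The work goes in short steps, Python scripts to look and compute and a tool call to move; the robot and the scene stay as the last step left them, time stands still between calls to the robot, and variables do not carry over. Pictures are saved under pics/ and viewed, at most 10 in all, crops included, and the job is handed in when it is done.

Besides the shell and the picture viewer there is one more tool, called by a JSON object that holds its "name" and its "arguments", one argument or row to a line. move_arm: Moves the arm, as the interface text tells. Its arguments: {"type":"object","properties":{"commands":{"type":"array"}},"required":["commands"]}

```bash
mkdir -p pics; ls
python3 - <<'E'
from cell import *
import cv2
s=state();print(s)
for n in("scene","top"):
    cv2.imwrite(f"pics/{n}0.png",read_camera(n));c=camera_info(n);print(n,c)
E
```

```text
pics
{'t': 0.0, 'joints': array([-1.35562319e+00,  4.91567100e-01,  1.55948286e+00, -2.24988870e-05,
        1.09172211e+00, -1.05585134e-01]), 'qvel': array([-2.18160167e-03, -6.21433682e-05,  1.32925934e-03, -8.52968303e-04,
       -3.93645714e-04,  2.63279858e-04]), 'tau': array([ 2.43028808e-03, -6.12638426e+01, -2.58182716e+01,  6.93232007e-02,
        4.82455327e-02, -8.25799111e-05]), 'eef_pos': array([ 197.02176128, -592.85213755,  214.04557086]), 'tcp_rot': array([-3.14041771e+00, -1.04454407e-04,  3.20768591e-01]), 'ft_force': array([-0.00934071,  0.53772279,  0.36366498]), 'moment': array([-0.01162284,  0.01893084, -0.01392863]), 'grip_force': 0.0, 'opening': 1.001360027546766}
scene {'K': array([[517.66284585,   0.        , 327.37723015],
       [  0.        , 517.66284585, 238.7553995 ],
       [  0.        ,   0.        ,   1.        ]]), 'cam_to_world': array([[ 2.38151924e-01,  5.98125444e-01, -7.65199069e-01,
         1.43324704e+03],
       [ 9.71192027e-01, -1.53431990e-01,  1.82331211e-01,
        -2.05408167e+02],
       [-8.34907922e-03, -7.86577763e-01, -6.17434786e-01,
         7.16491540e+02],
       [ 0.00000000e+00,  0.00000000e+00,  0.00000000e+00,
         1.00000000e+00]])}
top {'K': array([[505.87400679,   0.        , 319.21504541],
       [  0.        , 505.87400679, 245.77353784],
       [  0.        ,   0.        ,   1.        ]]), 'cam_to_world': array([[ 1.22149726e-02, -9.90870330e-01,  1.34263857e-01,
         4.81557784e+02],
       [-9.99655902e-01, -1.52183114e-02, -2.13654213e-02,
         1.30137099e+01],
       [ 2.32136313e-02, -1.33956679e-01, -9.90715265e-01,
         1.08121651e+03],
       [ 0.00000000e+00,  0.00000000e+00,  0.00000000e+00,
         1.00000000e+00]])}
```

View pics/top0.png

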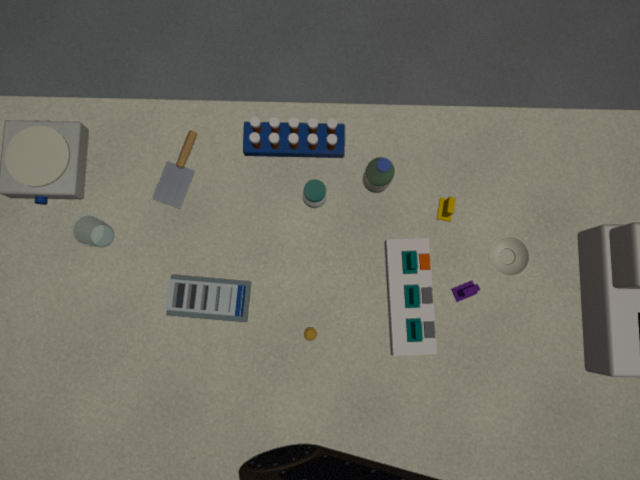

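View pics/scene0.png

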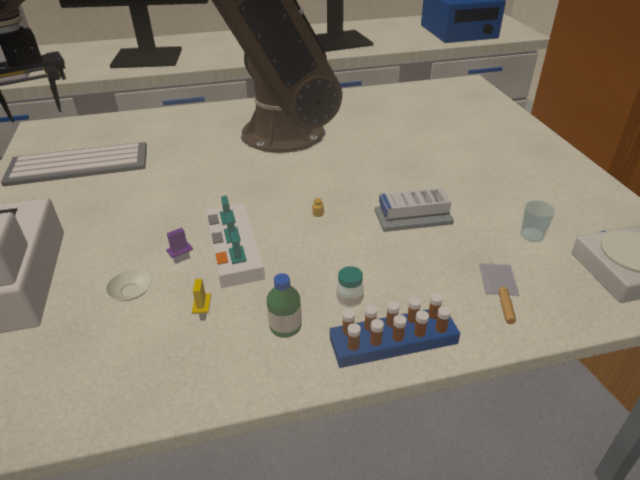

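Teal spacers are at about (410,262), (412,296) and (414,330) in the top view. The look-alikes are purple at (465,291) and yellow at (447,208). The jar's teal cap is at (315,190). The orange clip is at (425,262), so the target is the spacer at (410,262). The ladder is at (207,298), with its blue narrow end on the right (world -y).

```bash
cat > h.py <<'E'
from cell import *
import cv2, numpy as np
def p2w(c,u,v,z):
    d=c["cam_to_world"][:3,:3]@np.linalg.solve(c["K"],[u,v,1.]);o=c["cam_to_world"][:3,3]
    return (o+d*(z-o[2])/d[2]).round(1)
def w2p(c,p):
    q=c["cam_to_world"][:3,:3].T@(np.array(p,float)-c["cam_to_world"][:3,3]);q=c["K"]@q;return q[:2]/q[2]
E
python3 - <<'E'
from h import *
c=camera_info("top")
for n,u,v,z in [("sp",410,262,39),("s2",412,296,39),("s3",414,330,39),("clip",425,262,39),("purple",465,291,30),("blue end",241,300,56),("wide end",170,296,56),("reag",383,165,120),("jar",315,187,65),("weight",310,333,40),("yellow",447,208,40)]: print(n,p2w(c,u,v,z))
w=camera_info("wrist");T=np.linalg.inv(w["cam_to_world"]);print(w["K"],w["cam_to_world"].round(3))
im=cv2.imread("pics/top0.png")
a=cv2.resize(im[225:370,370:490],None,fx=4,fy=4,interpolation=3);b=cv2.resize(im[260:335,155:260],None,fx=3,fy=3,interpolation=3)
o=np.zeros((580,800,3),np.uint8);o[:a.shape[0],:480]=a;o[:b.shape[0],485:800]=b
cv2.imwrite("pics/crop1.png",o)
E
```

```text
sp [ 591.7 -198.7   39. ]
s2 [ 521.3 -202.    39. ]
s3 [ 452.2 -205.2   39. ]
clip [ 592.1 -230.    39. ]
purple [ 533.5 -315.    30. ]
blue end [508.1 146.7  56. ]
wide end [514.3 288.9  56. ]
reag [ 774.  -131.2  120. ]
jar [741.3   1.3  65. ]
weight [443.8   7.1  40. ]
yellow [ 707.3 -278.3   40. ]
[[341.90621255   0.         317.45762131]
 [  0.         341.90621255 231.68144831]
 [  0.           0.           1.        ]] [[ 3.15000e-01 -9.18000e-01 -2.43000e-01  2.65866e+02]
 [-9.49000e-01 -3.05000e-01 -8.10000e-02 -5.71022e+02]
 [ 0.00000e+00  2.56000e-01 -9.67000e-01  3.83927e+02]
 [ 0.00000e+00  0.00000e+00  0.00000e+00  1.00000e+00]]
```

View pics/crop1.png

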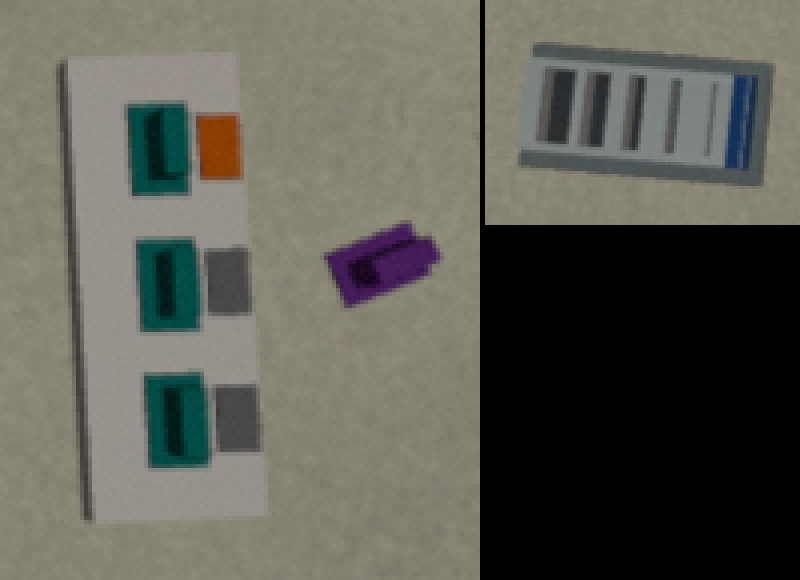

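The crop confirms it: the orange clip sits beside the uppermost spacer, the holder's +x end, at about (590,-199). The purple piece stands apart.

{"name": "move_arm", "arguments": {
  "commands": [
    [[3.4,3.5,0],[0,0,-1.57],0.5],
    [[3.4,3.5,0],[0,0,-1.57],0.5],
    [[3.4,3.5,0],[0,0,-1.57],0.5],
    [[3.4,3.5,0],[0,0,-1.57],0.5],
    [[3.4,3.5,0],[0,0,-1.57],0.5],
    [[3.4,3.5,0],[0,0,-1.57],0.5],
    [[3.4,3.5,0],[0,0,-1.57],0.5],
    [[3.4,3.5,0],[0,0,-1.57],0.5],
    [[3.4,3.5,0],[0,0,-1.57],0.5],
    [[3.4,3.5,0],[0,0,-1.57],0.5]
  ]
}}

```text
t: 1.1
eef_pos: [538.2, -241.4, 214.5]
tcp_rot: [-3.142, 0.0, 0.046]
ft_force: [0.3, -1.0, -0.1]
opening: 0.5
grip_force: 0.0
```

{"name": "move_arm", "arguments": {
  "commands": [
    [[3.0,3.5,-1.0],[0,0,0],0.5],
    [[0,0,0],[0,0,0],0.5],
    [[0,0,0],[0,0,0],0.5]
  ]
}}

```text
t: 1.4
eef_pos: [567.2, -207.2, 204.0]
tcp_rot: [-3.141, 0.001, 0.049]
ft_force: [-0.4, -0.5, -0.7]
opening: 0.502
grip_force: 0.0
```

Run:
```python
from h import *
s=state();print(s["eef_pos"],s["tcp_rot"],s["t"],s["opening"],s["ft_force"])
w=camera_info("wrist");np.save("w1.npy",w["cam_to_world"]);cv2.imwrite("pics/w1.png",read_camera("wrist"))
print(w2p(w,[591.7,-198.7,84]),w["cam_to_world"].round(3))
```

```text
[ 567.24929302 -207.22338892  204.03055971] [-3.14122470e+00  1.17659423e-03  4.89493217e-02] 1.4 0.5018719987439756 [-0.39040339 -0.48560812 -0.73164552]
[307.89662419 198.75100864] [[ 4.90000e-02 -9.65000e-01 -2.56000e-01  6.39817e+02]
 [-9.99000e-01 -4.70000e-02 -1.30000e-02 -2.04382e+02]
 [ 1.00000e-03  2.57000e-01 -9.67000e-01  3.73716e+02]
 [ 0.00000e+00  0.00000e+00  0.00000e+00  1.00000e+00]]
```

View pics/w1.png

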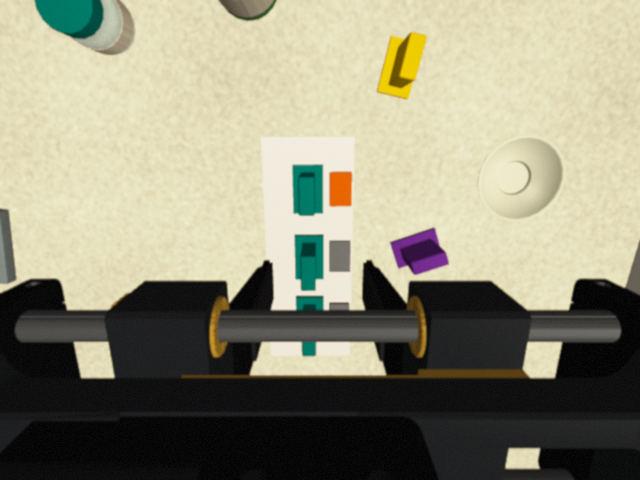

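Run:
```python
from h import *
im=cv2.imread("pics/w1.png")
cv2.imwrite("pics/w1c.png",cv2.resize(im[155:255,270:370],None,fx=6,fy=6,interpolation=2))
```

```text
(no output)
```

View pics/w1c.png

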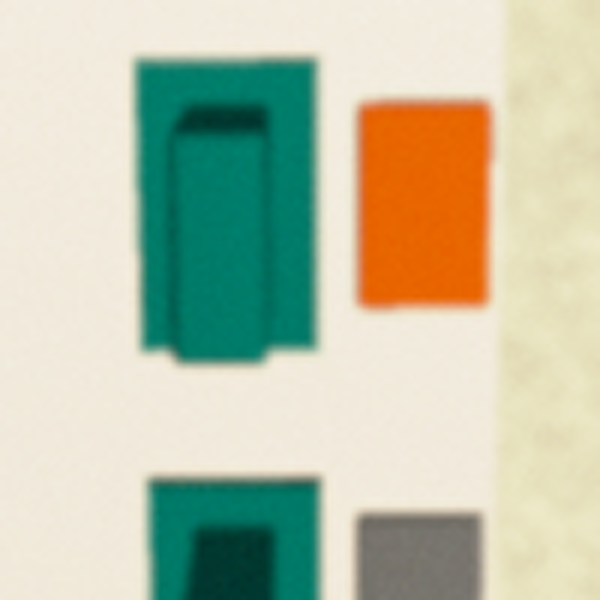

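The crop shows the target flange with corners at (136,60), (317,58), (142,350) and (317,350). The block top spans x 172–270 and y 132–362. The orange clip is to its right.

Run:
```python
from h import *
w=camera_info("wrist");w["cam_to_world"]=np.load("w1.npy")
f=lambda u,v,z:p2w(w,270+u/6,155+v/6,z)
c=[f(136,60,39),f(317,58,39),f(142,350,39),f(317,350,39)];print(c,np.mean(c,0))
b=[f(172,132,84),f(270,132,84),f(175,362,84),f(268,362,84)];print(b,np.mean(b,0))
```

```text
[array([ 616.3, -181.8,   39. ]), array([ 618. , -210.8,   39. ]), array([ 568.9, -184.2,   39. ]), array([ 570.3, -213.3,   39. ])] [ 593.375 -197.525   39.   ]
[array([ 609.8, -190.2,   84. ]), array([ 610.4, -203.9,   84. ]), array([ 576.9, -191.8,   84. ]), array([ 577.5, -205.2,   84. ])] [ 593.65  -197.775   84.   ]
```

{"name": "move_arm", "arguments": {
  "commands": [
    [[2.63,0.95,-2.0],[0,0,0.15],0.5],
    [[0,0,-4.0],[0,0,0],0.5],
    [[0,0,-4.0],[0,0,0],0.5],
    [[0,0,-3.5],[0,0,0],0.5],
    [[0,0,-2.2],[0,0,0],0.5],
    [[0,0,0],[0,0,0],0.5],
    [[0,0,0],[0,0,0],0.5]
  ]
}}

```text
t: 2.15
eef_pos: [593.2, -199.8, 48.4]
tcp_rot: [3.141, -0.0, 0.048]
ft_force: [-0.4, -0.8, 0.5]
opening: 0.5
grip_force: 0.0
```

{"name": "move_arm", "arguments": {
  "commands": [
    [[0,0,0],[0,0,0],0.12],
    [[0,0,0],[0,0,0],0.1],
    [[0,0,0],[0,0,0],0],
    [[0,0,0],[0,0,0],0],
    [[0,0,0],[0,0,0],0],
    [[0,0,0],[0,0,0],0]
  ]
}}

```text
t: 2.75
eef_pos: [593.5, -198.5, 48.0]
tcp_rot: [3.141, -0.0, 0.05]
ft_force: [-0.4, 1.5, 4.2]
opening: 0.145
grip_force: 30.0
```

{"name": "move_arm", "arguments": {
  "commands": [
    [[0,0,0.5],[0,0,0],0],
    [[0,0,1.0],[0,0,0],0],
    [[0,0,2.0],[0,0,0],0],
    [[0,0,3.5],[0,0,0],0],
    [[0,0,4.0],[0,0,0],0],
    [[0,0,0],[0,0,0],0],
    [[0,0,0],[0,0,0],0],
    [[0,0,0],[0,0,0],0]
  ]
}}

```text
t: 3.55
eef_pos: [592.9, -198.4, 156.9]
tcp_rot: [-3.141, 0.001, 0.049]
ft_force: [-0.0, -0.5, -1.8]
opening: 0.147
grip_force: 30.0
```

Run:
```python
from h import *
s=state();print(s["eef_pos"],s["tcp_rot"],s["t"],s["opening"],s["ft_force"])
c=camera_info("scene");im=read_camera("scene");p=w2p(c,[593.5,-198,s["eef_pos"][2]-20]);print(p)
x,y=p.astype(int);cv2.imwrite("pics/s1.png",cv2.resize(im[y-50:y+50,x-50:x+50],None,fx=6,fy=6,interpolation=2))
```

```text
[ 592.87876172 -198.42156926  156.87856902] [-3.14103488e+00  1.31619988e-03  4.93394386e-02] 3.55 0.1465841713370105 [-0.04594092 -0.50471998 -1.82180265]
[230.25533181 214.21051106]
```

View pics/s1.png

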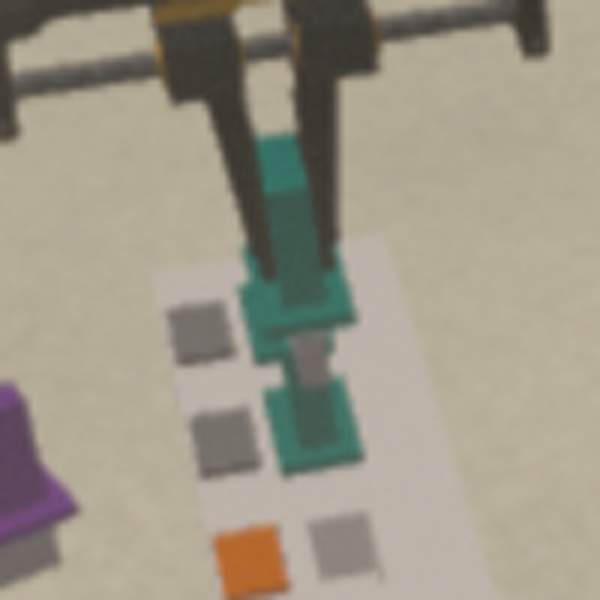

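{"name": "move_arm", "arguments": {
  "commands": [
    [[-1.35,4.7,0],[0,0,-0.66],0],
    [[-1.35,4.7,0],[0,0,-0.66],0],
    [[-1.35,4.7,0],[0,0,-0.66],0],
    [[-1.35,4.7,0],[0,0,-0.66],0],
    [[-1.35,4.7,0],[0,0,-0.66],0],
    [[-1.35,4.7,0],[0,0,-0.66],0],
    [[-1.35,4.7,0],[0,0,-0.66],0],
    [[-1.35,4.7,0],[0,0,-0.66],0],
    [[0,0,0],[0,0,0],0],
    [[0,0,0],[0,0,0],0]
  ]
}}

```text
t: 4.6
eef_pos: [484.8, 178.2, 156.8]
tcp_rot: [3.141, 0.002, -0.04]
ft_force: [-0.1, -0.0, -1.3]
opening: 0.144
grip_force: 30.0
```

{"name": "move_arm", "arguments": {
  "commands": [
    [[0,1.5,0],[0,0,0],0],
    [[0,0,0],[0,0,0],0],
    [[0,0,0],[0,0,0],0],
    [[0,0,0],[0,0,0],0]
  ]
}}

```text
t: 5.0
eef_pos: [485.6, 191.7, 157.5]
tcp_rot: [3.141, 0.0, -0.044]
ft_force: [0.2, 0.3, 0.4]
opening: 0.146
grip_force: 30.0
```

Run:
```python
from h import *
s=state();print(s["eef_pos"],s["tcp_rot"],s["t"],s["opening"],s["ft_force"])
w=camera_info("wrist");np.save("w2.npy",w["cam_to_world"]);im=read_camera("wrist");cv2.imwrite("pics/w2.png",im)
x,y=w2p(w,[511,218,56]).astype(int);print(x,y)
x0,y0=max(x-120,0),max(y-85,0);print(x0,y0)
cv2.imwrite("pics/w2c.png",cv2.resize(im[y0:y0+170,x0:x0+240],None,fx=10/3,fy=10/3,interpolation=2))
```

```text
[485.5756481  191.66178156 157.52770381] [ 3.14135106e+00  3.02139088e-04 -4.36962857e-02] 5.0 0.14594665826454056 [0.22129447 0.33932729 0.36301787]
282 203
162 118
```

View pics/w2c.png

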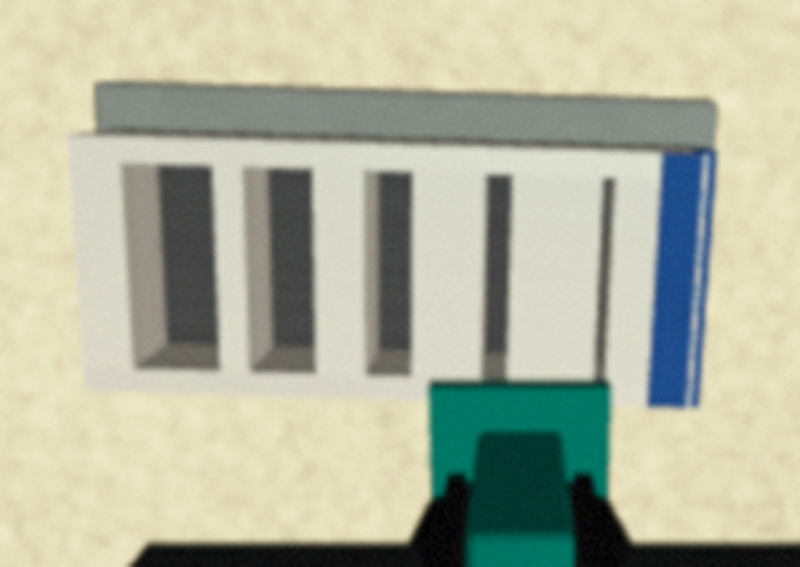

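The crop shows the five slots, wide on the left to narrow on the right, with the blue strip at the right end. The held flange's front edge runs from (430,383) to (608,383). I'll fit the ladder pose to the slot corners.

Run:
```python
from h import *
from scipy.optimize import least_squares
w=camera_info("wrist");w["cam_to_world"]=np.load("w2.npy")
f=lambda u,v,z=56:p2w(w,162+u*.3,118+v*.3,z)
S={5:[(122,164),(210,166),(134,369),(219,370)],4:[(245,167),(311,169),(252,372),(315,373)],3:[(365,171),(411,173),(368,374),(411,375)],2:[(487,176),(512,176)],1:[(604,179),(614,179)]}
Y={1:-52,2:-26,3:0,4:26,5:52};W={1:3,2:6.6,3:11.6,4:16.6,5:21.6}
P=[];Q=[]
for k,v in S.items():
    for i,(u,vv) in enumerate(v):
        P.append([25 if i<2 else -25,Y[k]+(W[k]/2 if i%2==0 else -W[k]/2)]);Q.append(f(u,vv)[:2])
P=np.array(P);Q=np.array(Q)
def T(p,X): c,s=np.cos(p[2]),np.sin(p[2]);return X@np.array([[c,s],[-s,c]])+p[:2]
r=least_squares(lambda p:(T(p,P)-Q).ravel(),[511,218,-.04],loss="soft_l1");print(r.x,(T(r.x,P)-Q).round(1).tolist())
for k in Y:print(k,T(r.x,np.array([[0,Y[k]]])).round(1))
s=state();print("flange front",f(430,383,148.5),f(608,383,148.5),"expected centre tcp+24x",s["eef_pos"])
```

```text
[ 5.13217200e+02  2.20815344e+02 -7.53066129e-02] [[0.4, 0.3], [0.0, -0.7], [0.0, 0.4], [-0.5, -0.3], [0.1, 0.5], [0.1, -0.5], [-0.1, 0.8], [-0.5, -0.3], [0.2, 0.2], [0.2, -0.5], [-0.5, 0.9], [-0.6, -0.2], [0.4, 0.4], [0.2, -0.4], [0.2, 0.1], [0.1, -0.5]]
1 [[509.3 169. ]]
2 [[511.3 194.9]]
3 [[513.2 220.8]]
4 [[515.2 246.7]]
5 [[517.1 272.7]]
flange front [510.7 204.1 148.5] [509.5 175.3 148.5] expected centre tcp+24x [485.57398562 191.7388955  157.59908637]
```

{"name": "move_arm", "arguments": {
  "commands": [
    [[2.38,-2.2,0],[0,0,-1.8],0],
    [[0,0,-3.0],[0,0,0],0],
    [[0,0,-1.8],[0,0,0],0],
    [[0,0,0],[0,0,0],0],
    [[0,0,0],[0,0,0],0],
    [[0,0,0],[0,0,0],0],
    [[0,0,0],[0,0,0],0]
  ]
}}

```text
t: 5.75
eef_pos: [509.6, 170.5, 110.6]
tcp_rot: [-3.141, -0.002, -0.074]
ft_force: [-0.3, -0.3, -1.1]
opening: 0.149
grip_force: 30.0
```

Run:
```python
from h import *
for i in range(3):
    im=read_camera("wrist");w=camera_info("wrist");s=state();print(s["eef_pos"],s["tcp_rot"],s["t"],s["ft_force"])
np.save("w3.npy",w["cam_to_world"]);cv2.imwrite("pics/w3.png",im)
cv2.imwrite("pics/w3c.png",cv2.resize(im[110:330,80:400],None,fx=2.5,fy=2.5,interpolation=2))
```

```text
[509.5052375  170.49789141 110.52745742] [-3.14131152e+00 -1.39416467e-03 -7.40148507e-02] 5.8 [-0.54326727 -1.09853177 -0.47553882]
[509.41747538 170.51928221 110.39079217] [-3.14134287e+00 -1.18320173e-03 -7.39603960e-02] 5.85 [ 0.13248415  0.25836945 -1.72936356]
[509.35629433 170.48921466 110.24515505] [-3.14141521e+00 -9.41782690e-04 -7.39883457e-02] 5.9 [-0.82868556 -0.86279793 -0.61997012]
```

View pics/w3c.png

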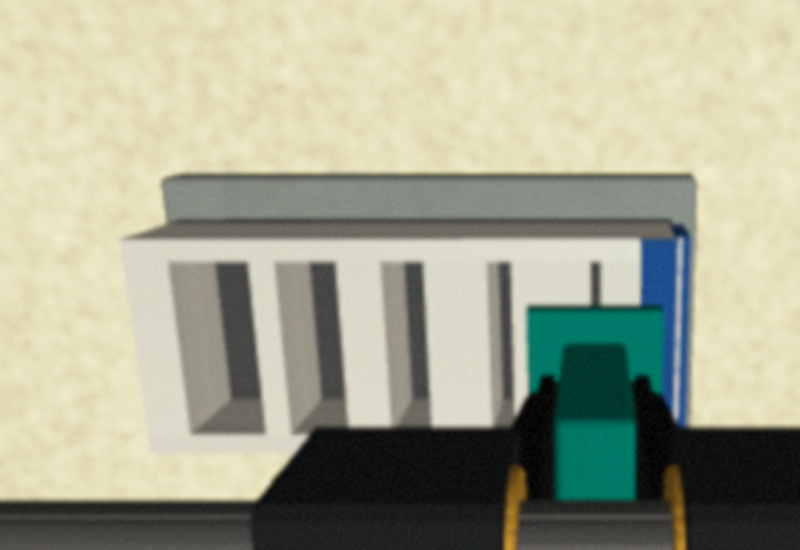

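```bash
cat > fit.py <<'E'
from h import *
from scipy.optimize import least_squares
Y={1:-52,2:-26,3:0,4:26,5:52};W={1:3,2:6.6,3:11.6,4:16.6,5:21.6}
def T(p,X): c,s=np.cos(p[2]),np.sin(p[2]);return X@np.array([[c,s],[-s,c]])+p[:2]
def fit(f,S):
    P=[];Q=[]
    for k,v in S.items():
        for i,(u,vv) in enumerate(v):
            P.append([25 if i<2 else -25,Y[k]+(W[k]/2 if i%2==0 else -W[k]/2)]);Q.append(f(u,vv,56)[:2])
    P=np.array(P);Q=np.array(Q)
    r=least_squares(lambda p:(T(p,P)-Q).ravel(),[511,218,-.07],loss="soft_l1");print(r.x.round(4),(T(r.x,P)-Q).round(1).tolist())
    for k in Y:print(k,T(r.x,np.array([[0,Y[k]]])).round(1))
E
python3 - <<'E'
from fit import *
w=camera_info("wrist");w["cam_to_world"]=np.load("w3.npy")
f=lambda u,v,z=56:p2w(w,80+u*.4,110+v*.4,z)
fit(f,{5:[(169,262),(247,262),(191,433),(265,433)],4:[(275,262),(335,262)],3:[(381,262),(423,262)],2:[(487,262),(510,262)],1:[(591,262),(600,262)]})
print(f(527,307,101),f(664,306,101))
E
```

```text
[ 5.132797e+02  2.209210e+02 -7.610000e-02] [[0.3, 0.4], [0.1, -0.3], [-0.5, 0.6], [-0.6, -0.1], [0.2, 0.3], [0.2, -0.2], [0.1, 0.2], [0.1, -0.2], [0.1, 0.1], [-0.0, -0.4], [-0.0, 0.1], [-0.1, -0.5]]
1 [[509.3 169.1]]
2 [[511.3 195. ]]
3 [[513.3 220.9]]
4 [[515.3 246.8]]
5 [[517.2 272.8]]
[534.9 182.3 101. ] [532.9 152.7 101. ]
```

{"name": "move_arm", "arguments": {
  "commands": [
    [[0,-0.04,-0.6],[0,0,0],0],
    [[0,0,-0.5],[0,0,0],0],
    [[0,0,0],[0,0,0],0],
    [[0,0,0],[0,0,0],0]
  ]
}}

```text
t: 6.3
eef_pos: [509.1, 170.0, 98.4]
tcp_rot: [3.141, 0.001, -0.074]
ft_force: [0.2, 0.4, -2.0]
opening: 0.148
grip_force: 30.0
```

{"name": "move_arm", "arguments": {
  "commands": [
    [[0,0,-0.1],[0,0,0],0],
    [[0,0,-0.1],[0,0,0],0],
    [[0,0,0],[0,0,0],0],
    [[0,0,0],[0,0,0],0]
  ]
}}

```text
t: 6.7
eef_pos: [509.2, 170.0, 96.7]
tcp_rot: [3.142, -0.0, -0.074]
ft_force: [1.1, 0.0, -0.9]
opening: 0.151
grip_force: 30.0
```

{"name": "move_arm", "arguments": {
  "commands": [
    [[0,0,-0.1],[0,0,0],0],
    [[0,0,-0.1],[0,0,0],0],
    [[0,0,0],[0,0,0],0],
    [[0,0,0],[0,0,0],0]
  ]
}}

```text
t: 7.1
eef_pos: [509.3, 170.0, 94.9]
tcp_rot: [-3.142, -0.0, -0.074]
ft_force: [0.2, 0.3, 2.7]
opening: 0.145
grip_force: 30.0
```

{"name": "move_arm", "arguments": {
  "commands": [
    [[0,0,-0.1],[0,0,0],0],
    [[0,0,0],[0,0,0],0],
    [[0,0,0],[0,0,0],0],
    [[0,0,0],[0,0,0],0]
  ]
}}

```text
t: 7.5
eef_pos: [509.3, 170.0, 93.9]
tcp_rot: [-3.142, -0.0, -0.074]
ft_force: [-2.0, 0.6, 6.1]
opening: 0.147
grip_force: 30.0
```

Slot 1 rejects the tab, with about 7 N of contact at 2 mm of give. On to slot 2.

{"name": "move_arm", "arguments": {
  "commands": [
    [[0,0,0.6],[0,0,0],0],
    [[0,0,0.6],[0,0,0],0],
    [[0.2,2.6,0],[0,0,0],0],
    [[0,0,0],[0,0,0],0],
    [[0,0,-0.5],[0,0,0],0],
    [[0,0,-0.2],[0,0,0],0],
    [[0,0,0],[0,0,0],0],
    [[0,0,0],[0,0,0],0],
    [[0,0,0],[0,0,0],0]
  ]
}}

```text
t: 8.4
eef_pos: [511.2, 195.7, 98.7]
tcp_rot: [3.141, 0.0, -0.075]
ft_force: [0.2, -0.2, -0.8]
opening: 0.146
grip_force: 30.0
```

{"name": "move_arm", "arguments": {
  "commands": [
    [[0,0,-0.2],[0,0,0],0],
    [[0,0,-0.15],[0,0,0],0],
    [[0,0,-0.1],[0,0,0],0],
    [[0,0,0],[0,0,0],0],
    [[0,0,0],[0,0,0],0]
  ]
}}

```text
t: 8.9
eef_pos: [511.3, 195.9, 94.4]
tcp_rot: [3.141, -0.0, -0.074]
ft_force: [-1.0, -2.0, 5.0]
opening: 0.145
grip_force: 30.0
```

{"name": "move_arm", "arguments": {
  "commands": [
    [[0,0,0.4],[0,0,0],0],
    [[0,0.08,0],[0,0,0],0],
    [[0,0,0],[0,0,0],0],
    [[0,0,-0.2],[0,0,0],0],
    [[0,0,-0.1],[0,0,0],0],
    [[0,0,-0.1],[0,0,0],0],
    [[0,0,0],[0,0,0],0],
    [[0,0,0],[0,0,0],0],
    [[0,0,0],[0,0,0],0]
  ]
}}

```text
t: 9.8
eef_pos: [511.2, 196.8, 94.3]
tcp_rot: [-3.142, -0.0, -0.074]
ft_force: [-1.6, 0.3, 4.4]
opening: 0.141
grip_force: 30.0
```

{"name": "move_arm", "arguments": {
  "commands": [
    [[0,0,0.4],[0,0,0],0],
    [[0,-0.16,0],[0,0,0],0],
    [[0,0,0],[0,0,0],0],
    [[0,0,-0.2],[0,0,0],0],
    [[0,0,-0.1],[0,0,0],0],
    [[0,0,-0.1],[0,0,0],0],
    [[0,0,0],[0,0,0],0],
    [[0,0,0],[0,0,0],0],
    [[0,0,0],[0,0,0],0]
  ]
}}

```text
t: 10.7
eef_pos: [511.2, 195.1, 94.3]
tcp_rot: [3.141, -0.0, -0.074]
ft_force: [-0.8, -2.4, 5.4]
opening: 0.144
grip_force: 30.0
```

Run:
```python
from h import *
s=state();print(s["eef_pos"],s["moment"],s["ft_force"])
c=camera_info("scene");im=read_camera("scene");p=w2p(c,[512,195,85]);print(p)
x,y=p.astype(int);cv2.imwrite("pics/s2.png",cv2.resize(im[y-35:y+40,x-50:x+50],None,fx=8,fy=8,interpolation=2))
```

```text
[511.22198012 195.1199699   94.27612065] [-0.3871648   0.24763843  0.01805963] [-0.79958025 -2.41231296  5.39923887]
[404.8367046  187.45249949]
```

View pics/s2.png

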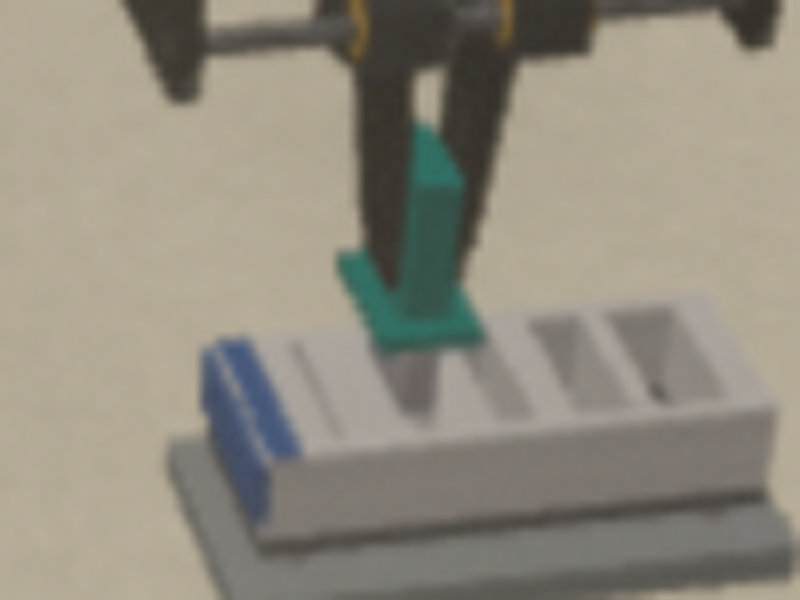

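The tab under the flange (x about 390–438, against the 14 mm block's 52 px) is clearly wider than slot 2's mouth. Slot 2 rejects it at all three offsets. On to slot 3.

{"name": "move_arm", "arguments": {
  "commands": [
    [[0,0,0.6],[0,0,0],0],
    [[0,0,0.6],[0,0,0],0],
    [[0.2,2.68,0],[0,0,0],0],
    [[0,0,0],[0,0,0],0],
    [[0,0,-0.5],[0,0,0],0],
    [[0,0,-0.3],[0,0,0],0],
    [[0,0,0],[0,0,0],0],
    [[0,0,0],[0,0,0],0],
    [[0,0,0],[0,0,0],0]
  ]
}}

```text
t: 11.65
eef_pos: [513.3, 221.7, 98.2]
tcp_rot: [3.141, -0.0, -0.075]
ft_force: [0.1, 0.3, 0.1]
opening: 0.144
grip_force: 30.0
```

{"name": "move_arm", "arguments": {
  "commands": [
    [[0,0,-0.2],[0,0,0],0],
    [[0,0,-0.1],[0,0,0],0],
    [[0,0,-0.1],[0,0,0],0],
    [[0,0,0],[0,0,0],0],
    [[0,0,0],[0,0,0],0]
  ]
}}

```text
t: 12.15
eef_pos: [513.2, 222.0, 94.1]
tcp_rot: [3.141, 0.0, -0.074]
ft_force: [-0.1, -1.4, -1.2]
opening: 0.148
grip_force: 30.0
```

No upward force at 94.1 mm, so the tab has entered slot 3. Continuing down gently.

{"name": "move_arm", "arguments": {
  "commands": [
    [[0,0,-0.2],[0,0,0],0],
    [[0,0,-0.2],[0,0,0],0],
    [[0,0,-0.2],[0,0,0],0],
    [[0,0,0],[0,0,0],0],
    [[0,0,0],[0,0,0],0]
  ]
}}

```text
t: 12.65
eef_pos: [513.2, 222.0, 88.1]
tcp_rot: [3.141, 0.0, -0.074]
ft_force: [1.3, -0.9, -1.6]
opening: 0.145
grip_force: 30.0
```

{"name": "move_arm", "arguments": {
  "commands": [
    [[0,0,-0.2],[0,0,0],0],
    [[0,0,-0.2],[0,0,0],0],
    [[0,0,-0.2],[0,0,0],0],
    [[0,0,-0.2],[0,0,0],0],
    [[0,0,0],[0,0,0],0],
    [[0,0,0],[0,0,0],0]
  ]
}}

```text
t: 13.25
eef_pos: [513.2, 222.0, 80.1]
tcp_rot: [3.141, 0.0, -0.074]
ft_force: [-0.1, 0.4, -1.0]
opening: 0.149
grip_force: 30.0
```

{"name": "move_arm", "arguments": {
  "commands": [
    [[0,0,-0.2],[0,0,0],0],
    [[0,0,-0.1],[0,0,0],0],
    [[0,0,-0.1],[0,0,0],0],
    [[0,0,0],[0,0,0],0],
    [[0,0,0],[0,0,0],0]
  ]
}}

```text
t: 13.75
eef_pos: [513.2, 222.0, 76.2]
tcp_rot: [3.141, 0.0, -0.074]
ft_force: [-0.9, 0.3, -1.7]
opening: 0.148
grip_force: 30.0
```

{"name": "move_arm", "arguments": {
  "commands": [
    [[0,0,-0.1],[0,0,0],0],
    [[0,0,0],[0,0,0],0],
    [[0,0,0],[0,0,0],0]
  ]
}}

```text
t: 14.05
eef_pos: [513.3, 222.0, 75.3]
tcp_rot: [-3.142, -0.0, -0.074]
ft_force: [0.4, -0.6, 2.0]
opening: 0.142
grip_force: 30.0
```

Force rises at 75.3 mm, right where the collar should land. Release and lift away.

{"name": "move_arm", "arguments": {
  "commands": [
    [[0,0,0],[0,0,0],0.25],
    [[0,0,0],[0,0,0],0.4],
    [[0,0,0],[0,0,0],0.4],
    [[0,0,0],[0,0,0],0.4],
    [[0,0,0],[0,0,0],0.4]
  ]
}}

```text
t: 14.55
eef_pos: [513.2, 222.0, 75.1]
tcp_rot: [3.141, 0.0, -0.074]
ft_force: [0.2, -0.3, -0.2]
opening: 0.399
grip_force: 0.0
```

{"name": "move_arm", "arguments": {
  "commands": [
    [[0,0,1],[0,0,0],0.4],
    [[0,0,2],[0,0,0],0.4],
    [[0,0,3],[0,0,0],0.4],
    [[0,0,4],[0,0,0],0.4],
    [[0,-2,4],[0,0,0],0.4],
    [[-2,-4,0],[0,0,0],0.4],
    [[-2,-4,0],[0,0,0],0.4],
    [[0,0,0],[0,0,0],0.4],
    [[0,0,0],[0,0,0],0.4]
  ]
}}

```text
t: 15.45
eef_pos: [473.3, 121.5, 216.2]
tcp_rot: [-3.141, -0.001, -0.076]
ft_force: [-0.7, -0.0, -0.2]
opening: 0.401
grip_force: 0.0
```

Run:
```python
from h import *
s=state();print(s["eef_pos"],s["t"],s["ft_force"])
c=camera_info("scene");im=read_camera("scene");p=w2p(c,[512,221,75])
x,y=p.astype(int);a=cv2.resize(im[y-45:y+45,x-50:x+50],None,fx=6,fy=6,interpolation=2)
cv2.imwrite("pics/s3.png",a)
```

```text
[473.33696104 121.4547159  216.19511949] 15.45 [-0.67201938 -0.03651954 -0.15298232]
```

View pics/s3.png

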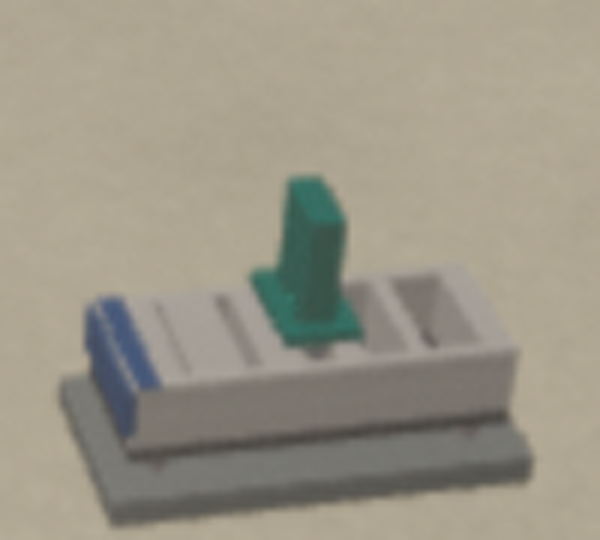

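Run:
```python
from h import *
c=camera_info("scene");x,y=w2p(c,[512,221,75]).astype(int)
R=lambda a,b:np.array([513.2+np.cos(.075)*a+np.sin(.075)*b,222-np.sin(.075)*a+np.cos(.075)*b])
g=lambda a,b,z:((w2p(c,[*R(a,b),z])-[x-50,y-45])*6).round(0)
for z in(112,67):print("block",z,[g(a,b,z) for a,b in((17,-7),(17,7),(-17,-7),(-17,7))])
print("flange67",[g(a,b,67) for a,b in((24,-15),(24,15),(-24,-15))])
```

```text
block 112 [array([310., 217.]), array([347., 213.]), array([283., 170.]), array([319., 166.])]
block 67 [array([299., 319.]), array([334., 315.]), array([272., 271.]), array([308., 267.])]
flange67 [array([283., 331.]), array([361., 323.]), array([247., 263.])]
```

The close-up matches an upright, fully seated spacer: the predicted block edges (347,213) to (334,315) agree with what I see. Handing in.

```bash
python3 -c "
from cell import env
print(env.job_done())"
```

```text
the job is handed in; nothing more can be done
None
```

The spacer at the orange clip has a 10 mm tab: slots 1 and 2 rejected it gently, and it now stands fully home with its collar flat on the ladder in slot 3 (11.6 mm); the job is handed in.

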